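# Show the open screw tube to the inspection camera

## Task

One of the four flip-cap screw tubes in the rack has been left open: press its cap fully shut while it stands in the rack, then lift that tube out and hold it up to the inspection camera: upright, straight in front of the lens about 100 mm from the glass, the middle of the tube level with the lens and the cap's thumb tab pointing at the camera. Finish while still holding the tube there, keeping still in the air and touching only the gripper. Leave the other tubes, the loose heat sink and the screwdriver where they are.

Things in the scene. Friction and masses are not known exactly. Their poses are not given: they have to be found in the camera images.
- tube: The open white plastic tube: round, 26 mm diameter, 66 mm tall to its rim, 72 mm to the top of the shut cap, about 55 g. Loose, upright in a rack hole, 30 mm of it sunk in the rack. Origin: centre of its underside. z up along the tube; x points from the cap's hinge to the side where the thumb tab lies when shut; y is parallel to the hinge. Grip it across y, on wall and cap sides.
- tube_mid (a point): The middle of the tube with its cap shut: on its axis, 36 mm above its underside. Axes as tube.
- flip_cap (a joint): Cap angle, rad: 0 fully shut (stop), 1.57 straight up; starts 1.7 to 2.1, at most 2.3. Hinge line parallel to tube y at tube x = -14.5 mm, z = 66 mm. Cap: disc 25 mm across, 6 mm thick (shut: z 66 to 72 mm), with a thumb tab 10 mm wide and 3 mm thick reaching 36.5 mm from the hinge. No spring or latch: it turns stiffly (0.015 N m, under 1 N at the tab) and stays where left.
- cap_tab (a point): Point on top of the cap's thumb tab, 31.5 mm from the hinge line; shut it lies at tube x = +17 mm, z = 71 mm.
- rack: Fixed black plastic block, 70 (x) by 260 (y) by 36 mm tall, with four round holes along its y at -97.5, -32.5, 32.5 and 97.5 mm, 28 mm wide, 30 mm deep (floor 6 mm above the bench). Origin: centre of its underside. One tube stands in each hole; thumb tabs point roughly along the rack's +x, away from the robot, hinges on the robot's side.
- lens (a point): Centre of the inspection camera's front glass, 0.15 to 0.24 m above the bench. x points backwards into the camera (the lens looks level along its -x), y sideways, z up. Lens barrel 36 mm across, 20 mm long, then a camera body 50 mm square, 35 mm long. The head stays at its height.
- camera_stand: Fixed stand of the inspection camera: foot 120 (x) by 110 (y) by 14 mm with an upright post 18 mm thick, 330 mm tall at its centre, 74 mm behind the glass. Carries the camera head. Origin: centre of the foot's underside; the lens is on its -x side.
- full_tube1: Another tube in the rack, its cap shut for good (cap rigid with the tube), 26 mm diameter, 72 mm tall, loose; to be left alone. Origin: centre of its underside; x towards its thumb tab.
- full_tube2: The same: a shut tube to be left alone.
- full_tube3: The same: a shut tube to be left alone.
- heat_sink: Loose finned aluminium heat sink lying on the bench between robot and rack, 45 mm (x) by 100 mm (y) by 24 mm tall; to be left alone. Origin: centre of its underside.
- screwdriver: Loose screwdriver lying on the bench, 200 mm long, 26 mm thick, black handle to its -x; to be left alone. Origin: under the middle of its length.

How it is judged (in metres and radians):
On the way, in this order (a step that is already met when the one before it is completed fails the run):
1. the open tube's cap is pressed fully shut (within 0.1 rad) while the tube stands in the rack (value of joint flip_cap below 0.1 rad and z of tube in the frame of rack below 0.014 m and horizontal distance between tube and rack below 0.11 m), for 0.2 s.
2. the tube is lifted clear of the rack by the gripper, its cap still shut (z of tube in the frame of rack above 0.045 m and contact force between tube and the fingers above 1 N and value of joint flip_cap below 0.1 rad), for 0.1 s.
At the end, for the whole second after the job is handed in: Tube still in the fingers, in the air, at rest, touching nothing else; cap shut (0.1 rad); its middle 75-125 mm before the glass, within 18 mm of the lens axis; upright (0.2 rad), tab towards the lens (0.35 rad); other tubes within 20 mm, heat sink and screwdriver within 30 mm of their starts (value of joint flip_cap below 0.1 rad and x of tube_mid in the frame of lens between -0.125 and -0.075 m and y of tube_mid in the frame of lens between -0.018 and 0.018 m and z of tube_mid in the frame of lens between -0.018 and 0.018 m and angle between tube's own z axis and vertical below 0.2 rad and angle between the x axis of tube and the x axis of lens, either way round below 0.35 rad and x of lens in the frame of tube above 0.05 m and height (world z) of tube above 0.08 m and contact force between tube and the fingers above 1 N and contact force between tube and rack below 0.1 N and contact force between tube and camera_stand below 0.1 N and linear speed of tube below 0.02 m/s and distance of each of full_tube1, full_tube2, full_tube3 from where it was at the start of the episode below 0.02 m and distance of each of heat_sink, screwdriver from where it was at the start of the episode below 0.03 m); the arm keeps its last pose, push and grip.
It fails at once if another tube is moved more than 20 mm (distance of any of full_tube1, full_tube2, full_tube3 from where it was at the start of the episode above 0.02 m).
It fails at once if the heat sink or the screwdriver is moved more than 30 mm (distance of any of heat_sink, screwdriver from where it was at the start of the episode above 0.03 m).
It also fails if it takes over 48 s, if anything falls off the work surface, if the arm or the gripper's body presses on something with over 40 N, if the wrist force passes 120 N, or if a joint passes its speed limit or range.

## Robot

A 6-joint arm with a two-finger parallel gripper is mounted at the origin on the work surface. World frame = base frame: x ahead of the robot, y to its left, z up, the work surface at z = 0. Lengths are in m, angles in degrees, forces in N, time in s.
With the tool pointing down it reaches from about 0.275 to 0.875 m from the base axis. Payload 12.5 kg.
Tool frame: the origin (TCP) lies between the finger pads; the fingertips stand 14 mm ahead of it and the grasp point (between the pads) lies 5 mm behind it; z points along the fingers, y is the line along which they close (so a half turn about z gives the same grasp; the last joint's range is limited). The gripper opens to 85 mm and grips with 20 to 120 N. Pads are 22 mm wide; open, the fingers measure 114 mm over their backs; the gripper's body (76 mm by 85 mm) begins 54 mm behind the grasp point. The pads swing forward as they close: fully open they stand 13 mm farther back than shut.
Start: joints at [-80.592, 20.094, 94.641, -0, 65.266, -4.847], TCP at [0.135, -0.533, 0.245] pointing down, gripper open.
Joint ranges: [-157.81, 157.81], [-45, 120.19], [0.68, 151.7], [-89.99, 269.99], [4.06, 180], [-164.3, 164.3]. Speed limits (degrees/s): [127.2, 127.2, 159.86, 180, 180, 180].

## Interface

Orientations are given as a 3x3 rotation matrix whose columns are the frame's x, y, z axes.
In Python, from cell import r gives the robot as it stands.
- The arm moves only by the tool send_rows, never from a script. Its argument "plan" is a list that holds one entry, the list of rows, each a list of 7 numbers: the turn, a rotation vector about the world's x, y, z as a fraction of full scale, then the shift along the world's x, y, z as a fraction of full scale, then the opening, from 0 (shut) to 1 (fully open). A call has exactly 10 rows; each row is the pose to reach, as a shift and turn from the pose commanded when the call began; what a row does not reach only later rows make up. Full scale, the value 1, is 0.5 m for a shift and 0.5 rad for a turn. A row lasts 1/8 s, in which the tool goes at most 62.5 mm and 10.7 degrees, less where a joint would pass 70% of its speed; a pose out of reach is approached as far as the arm can. A call with a number of a shift or a turn outside -1 to 1 is refused whole. A call with a gripper value outside its range is refused whole. The fingers move at their own pace and stop on an object; "force" is the grip in N (left out, the last holds). Time passes only in rows, so rows that repeat a pose let the fingers close, or fill a call up. It gives the time, the measured TCP pose, the force, the opening and the grip force at its end, in the units of the state.
- r.get_obs(): the state, without advancing time (a new reading comes with each control period).
- r.snapshot(name): name is "scene" or "top"; returns (picture, depth): 480x640x3 uint8, red, green, blue; 480x640 float32, m along the optical axis (not along the pixel's ray), 0 where there is no reading.
- r.get_calibration(name): a dict with "vfov" (degrees; the focal length in pixels is half the picture's height over the tangent of half this angle, whatever the lens; pixels are square), "cx", "cy" (the principal point, pixels), "origin" and "orientation" of the camera in the world. Camera axes: x right, y down, z forward; pixel columns grow to the right and rows downward; lengths in m; the calibration is good to about 2 mm. A picture is of the moment at which its call begins. get_calibration takes no time and is no camera call.
- r.sign_off(): hands the job in; it is judged then, once.
The state is a dict: "time": time; "joint_positions": joint angles; "joint_vel": joint speeds; "joint_efforts": joint torques, N m; "position": TCP position; "orientation": TCP orientation; "force": force on the tool from outside, world axes, zero at the start; "torque": the same for the moment, N m; "finger_gap": finger opening in m; "grasp_force": force on a finger pad.
Only numpy, scipy, OpenCV 4.12 (cv2) and the standard library are available. Lean on these libraries where they do the work, as an engineer would, in place of code of your own. Each camera call takes 0.05 s, during which the arm holds its last target. There are 200 camera calls.

## Working session

There is one attempt and no reset: what is moved stays moved. The work goes in short steps, Python scripts to look and compute and a tool call to move; the robot and the scene stay as the last step left them, time stands still between calls to the robot, and variables do not carry over. Pictures are saved under pics/ and viewed, at most 10 in all, crops included, and the job is handed in when it is done.

Besides the shell and the picture viewer there is one more tool, called after "Request:" as name(argument=value, ...) on one line, values as JSON. send_rows: Moves the arm, as the interface text tells. Shift numbers are shares of 0.5 m and turn numbers shares of 0.5 rad, none past 1 either way. Its arguments: {"type":"object","properties":{"plan":{"type":"array","items":{"type":"array","items":{"type":"array","items":{"type":"number","minimum":-1,"maximum":1}}}},"force":{"type":"number"}},"required":["plan"]}

```bash
mkdir -p pics
cat > h.py <<'E'
import numpy as np, cv2
from cell import r
def cloud(n):
    p,d=r.snapshot(n); c=r.get_calibration(n)
    f=240/np.tan(np.radians(c["vfov"])/2)
    v,u=np.mgrid[:480,:640]
    P=np.dstack([(u-c["cx"])/f*d,(v-c["cy"])/f*d,d])@np.array(c["orientation"]).T+np.array(c["origin"])
    P[d==0]=np.nan
    return p,P
E
python3 - <<'E'
from h import *
for n in("scene","top"):
    p,P=cloud(n); np.save(n+".npy",P); cv2.imwrite(f"pics/{n}.png",p[:,:,::-1]); c=r.get_calibration(n); print(n,c["origin"],np.round(c["orientation"],2).tolist(),c["vfov"])
E
```

```text
scene [1.08908494 0.21614181 0.68228497] [[-0.38, 0.69, -0.62], [0.93, 0.28, -0.25], [0.01, -0.67, -0.74]] 54.46060183909231
top [0.39277057 0.03681513 1.24414165] [[-0.01, -0.99, 0.16], [-1.0, 0.01, -0.03], [0.03, -0.16, -0.99]] 47.94093632351683
```

View pics/scene.png

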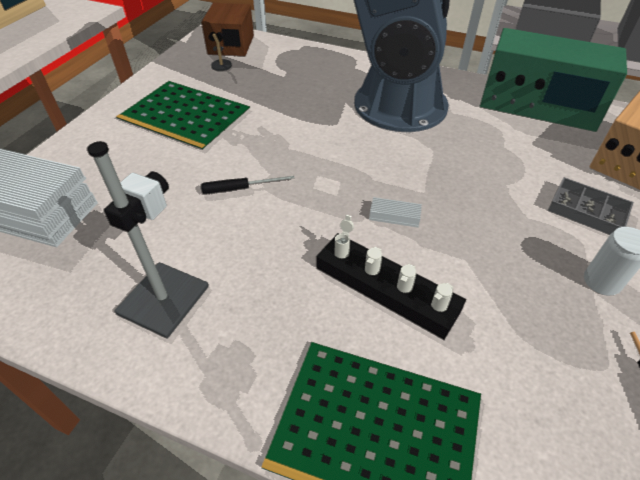

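View pics/top.png

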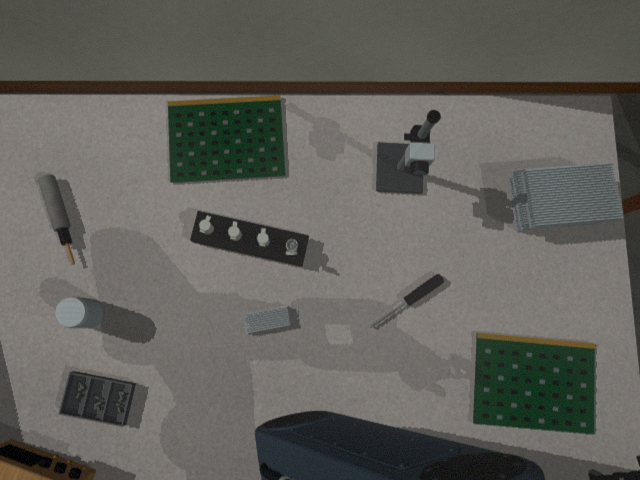

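The scene view shows the open tube at the rack's near-camera end (342,240), its cap standing up at (347,222). The top view has it at (291,246). The inspection head is at about (421,155) in the top view, with its lens facing the robot.

Run:
```python
from h import *
S=np.load("scene.npy");T=np.load("top.npy")
S0=S.reshape(-1,3);T0=T.reshape(-1,3)
ps=cv2.imread("pics/scene.png");pt=cv2.imread("pics/top.png")
def reg(P,img,box): 
    u0,v0,u1,v1=box; return P[v0:v1,u0:u1].reshape(-1,3),img[v0:v1,u0:u1].reshape(-1,3).astype(int)
# rack top
for n,P,im,b in(("top",T,pt,(180,200,320,275)),("scene",S,ps,(305,225,475,345))):
    q,c=reg(P,im,b); m=(abs(q[:,2]-.036)<.006)&(c.max(1)<60)
    print(n,"rack",m.sum(),np.nanmedian(q[m],0),cv2.minAreaRect(q[m][:,:2].astype(np.float32)*1000))
    m=(q[:,2]>.05)&(q[:,2]<.2)
    w=q[m]; from scipy.cluster.hierarchy import fclusterdata
    k=fclusterdata(w[:,:2],.02,criterion='distance')
    for i in set(k):
        a=w[k==i]; print(len(a),a.mean(0).round(4),a.min(0).round(4),a.max(0).round(4))
        hi=a[a[:,2]>.095]
# camera
for n,P in(("top",T0),("scene",S0)):
    m=(P[:,2]>.1)&(P[:,2]<.36)&(P[:,0]>.45)&(P[:,0]<.8)&(P[:,1]<-.05)&(P[:,1]>-.4)
    print(n,m.sum(),P[m].min(0),P[m].max(0))
np.set_printoptions(suppress=True)
q,c=reg(S,ps,(100,160,180,235)); m=(q[:,2]>.1)
w=c.mean(1)
for nm,mm in(("white",m&(w>150)),("dark",m&(w<60))):
    a=q[mm];print(nm,len(a),a.min(0).round(3),a.max(0).round(3),a.mean(0).round(3), cv2.minAreaRect((a[:,:2]*1000).astype(np.float32)))
# foot
for n,P,im,b in(("top",T,pt,(365,135,440,200)),("scene",S,ps,(105,255,215,345))):
    q,c=reg(P,im,b);m=abs(q[:,2]-.014)<.004;m&=c.max(1)<110
    print(n,"foot",m.sum(),cv2.minAreaRect((q[m][:,:2]*1000).astype(np.float32)))
a=ps[165:235,95:185];b=ps[205:295,320:410]
cv2.imwrite("pics/c1.png",np.hstack([cv2.resize(a,(400,400)),cv2.resize(b,(400,400))]))
```

```text
top rack 2700 [0.5882147  0.1375986  0.03487898] ((590.7100219726562, 138.7633056640625), (259.54547119140625, 70.8978271484375), 76.97827911376953)
152 [0.5977 0.1695 0.0745] [0.5814 0.158  0.0527] [0.6195 0.1828 0.0822]
162 [0.6122 0.232  0.0738] [0.595  0.2208 0.0515] [0.6326 0.2462 0.0812]
151 [0.5833 0.1066 0.0749] [0.5668 0.0949 0.0505] [0.6051 0.1195 0.0824]
131 [0.5631 0.0443 0.0727] [0.5427 0.0315 0.0519] [0.5818 0.056  0.1112]
scene rack 3627 [0.60303326 0.14891853 0.03534464] ((592.4480590820312, 139.5612030029297), (259.6239929199219, 71.70989990234375), 76.92847442626953)
337 [0.619  0.2347 0.0712] [0.5985 0.222  0.05  ] [0.6354 0.2473 0.0803]
306 [0.6044 0.1718 0.071 ] [0.5817 0.1583 0.05  ] [0.6223 0.1839 0.0799]
282 [0.5897 0.1093 0.0712] [0.5682 0.0948 0.0502] [0.6069 0.1206 0.0803]
328 [0.5658 0.0458 0.0689] [0.5452 0.0325 0.0505] [0.5835 0.0579 0.0928]
top 1405 [ 0.68632359 -0.23717157  0.10544632] [ 0.78319727 -0.18268568  0.33254996]
scene 3977 [ 0.68864979 -0.23613357  0.10029095] [ 0.78587693 -0.18111757  0.33102258]
white 1047 [ 0.71  -0.236  0.18 ] [ 0.772 -0.184  0.287] [ 0.729 -0.199  0.231] ((741.1234741210938, -210.6457977294922), (51.56369400024414, 61.41217803955078), 88.32288360595703)
dark 1073 [ 0.691 -0.228  0.193] [ 0.786 -0.181  0.241] [ 0.76  -0.202  0.225] ((738.416748046875, -203.3996124267578), (46.020103454589844, 94.65506744384766), 87.7206039428711)
top foot 1397 ((760.6839599609375, -213.395263671875), (108.17670440673828, 120.76158142089844), 87.57168579101562)
scene foot 3324 ((763.8380126953125, -213.03118896484375), (111.40343475341797, 120.78559875488281), 86.92948913574219)
```

View pics/c1.png

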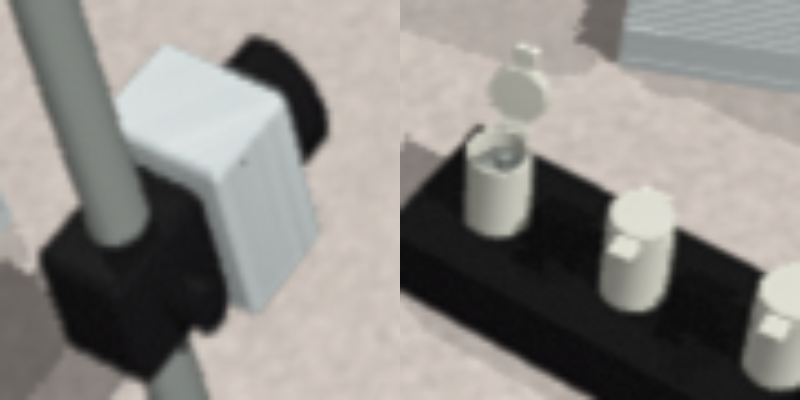

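Run:
```python
from h import *
np.set_printoptions(suppress=True,precision=4)
o=r.get_obs();print(o["position"],np.array(o["orientation"]).tolist(),o["finger_gap"])
ex=np.array([.974,-.226]);ey=np.array([.226,.974]);ho=np.array([.5695,.044])
for n in("scene","top"):
    P=np.load(n+".npy").reshape(-1,3);im=cv2.imread(f"pics/{n}.png").reshape(-1,3).astype(int)
    # cap in rack-aligned frame about the hole
    R=np.c_[(P[:,:2]-ho)@ex,(P[:,:2]-ho)@ey,P[:,2]]
    m=(abs(R[:,0])<.05)&(abs(R[:,1])<.03)&(R[:,2]>.078)
    for z0 in(.078,.086,.094,.102):
        k=m&(R[:,2]>=z0)&(R[:,2]<z0+.008)
        if k.sum()>3: print(n,z0,k.sum(),np.median(R[k],0),R[k].min(0),R[k].max(0))
    k=m&(R[:,2]>.082);q=R[k]
    if k.sum()>15:
        u,s,vt=np.linalg.svd(q-q.mean(0));print("plane n",vt[2],"rms",s[2]/len(q)**.5)
    k=(abs(R[:,0])<.05)&(abs(R[:,1])<.03)&(R[:,2]>.045)&(R[:,2]<.074);print("wall",R[k].mean(0),R[k].min(0),R[k].max(0))
    # shut tubes: tab direction
    for y in(.065,.13,.195):
        k=(abs(R[:,0])<.05)&(abs(R[:,1]-y)<.03)&(R[:,2]>.074);print("shut",y,np.median(R[k],0))
    # head
    m=(P[:,0]>.705)&(P[:,0]<.74)&(P[:,1]<-.17)&(P[:,1]>-.25)&(P[:,2]>.1);w=im.mean(1)>150
    print("bodytop",np.percentile(P[m&w][:,2],[2,50,80,90,95,98]), P[m&w].min(0),P[m&w].max(0))
    m=(P[:,0]>.683)&(P[:,0]<.704)&(P[:,1]<-.17)&(P[:,1]>-.25)&(P[:,2]>.1)
    print("barrel",m.sum(),P[m].min(0),P[m].max(0))
```

```text
[ 0.1354 -0.5327  0.2448] [[0.9692073393774782, 0.24624601736500115, -0.00017952355117102625], [0.24624606241634847, -0.9692067048891566, 0.0011135269854258983], [0.00010020615590912268, -0.0011234454944565612, -0.9999993639142711]] 0.08515202016832277
scene 0.078 48 [-0.0169 -0.0025  0.0827] [-0.0265 -0.0137  0.078 ] [-0.0139  0.0085  0.0859]
scene 0.086 56 [-0.0187 -0.0016  0.0903] [-0.0249 -0.0138  0.0865] [-0.0146  0.0086  0.0939]
scene 0.094 30 [-0.0206 -0.0034  0.0972] [-0.0256 -0.0108  0.0941] [-0.0167  0.0021  0.1012]
scene 0.102 20 [-0.0228 -0.0045  0.1046] [-0.0266 -0.0087  0.1021] [-0.0203  0.0013  0.1064]
plane n [0.9304 0.2246 0.2898] rms 0.001600665618332932
wall [0.0015 0.0021 0.0623] [-0.0179 -0.0119  0.0454] [0.0139 0.0142 0.0738]
shut 0.065 [0.003  0.0669 0.077 ]
shut 0.13 [0.0029 0.1315 0.0772]
shut 0.195 [0.0027 0.1949 0.0773]
bodytop [0.1956 0.2409 0.2424 0.2429 0.2432 0.2435] [ 0.7099 -0.2361  0.1932] [ 0.7399 -0.1842  0.2443]
barrel 206 [ 0.6886 -0.2213  0.2082] [ 0.704  -0.1904  0.2363]
top 0.086 13 [-0.0209 -0.0102  0.0922] [-0.0263 -0.0152  0.0878] [-0.0174 
[... 339 characters left out ...]
1944 0.0766]Traceback (most recent call last):
  File "<stdin>", line 22, in <module>
    return _quantile_unchecked(
        a, q, axis, out, overwrite_input, method, keepdims, weights)
    return _ureduce(a,
                    func=_quantile_ureduce_func,
    ...<5 lines>...
                    overwrite_input=overwrite_input,
                    method=method)
    r = func(a, **kwargs)
    result = _quantile(arr,
                       quantiles=q,
    ...<2 lines>...
                       out=out,
                       weights=wgt)
    slices_having_nans = np.isnan(arr[-1, ...])
                                  ~~~^^^^^^^^^
IndexError: index -1 is out of bounds for axis 0 with size 0
```

Tube yaw comes out at about 0° in world axes. The tube is at (0.5695, 0.044) and the lens at (0.688, -0.210, 0.218), with lens yaw about -3°. I'll move there now with the fingers shut.

Request:
send_rows(plan=[[[0, 0, -0.1, 0.08, 0.12, 0, 0], [0, 0, -0.2, 0.16, 0.25, 0, 0], [0, 0, -0.3, 0.24, 0.37, 0, 0], [0, 0, -0.4, 0.32, 0.5, 0, 0], [0, 0, -0.506, 0.4, 0.62, 0, 0], [0, 0, -0.506, 0.46, 0.72, 0, 0], [0, 0, -0.506, 0.5, 0.8, 0, 0], [0, 0, -0.506, 0.53, 0.85, 0, 0], [0, 0, -0.506, 0.53, 0.85, 0, 0], [0, 0, -0.506, 0.53, 0.85, 0, 0]]], force=40)

```text
time: 1.35
position: [0.4002, -0.1081, 0.2451]
orientation: [[1.0, -0.003, -0.001], [-0.003, -1.0, -0.0], [-0.001, 0.0, -1.0]]
force: [-0.5, -0.9, -0.4]
finger_gap: 0.0001
grasp_force: 0.0
```

Request:
send_rows(plan=[[[0, 0, 0, 0.09, 0.1, 0, 0], [0, 0, 0, 0.18, 0.2, 0, 0], [0, 0, 0, 0.18, 0.304, 0, 0], [0, 0, 0, 0.18, 0.304, -0.08, 0], [0, 0, 0, 0.18, 0.304, -0.18, 0], [0, 0, 0, 0.18, 0.304, -0.26, 0], [0, 0, 0, 0.18, 0.304, -0.286, 0], [0, 0, 0, 0.18, 0.304, -0.286, 0], [0, 0, 0, 0.18, 0.304, -0.286, 0], [0, 0, 0, 0.18, 0.304, -0.286, 0]]])

```text
time: 2.6
position: [0.4911, 0.0438, 0.1035]
orientation: [[1.0, -0.004, 0.002], [-0.004, -1.0, -0.0], [0.002, 0.0, -1.0]]
force: [-0.2, -0.7, 0.4]
finger_gap: -0.0003
grasp_force: 0.0
```

Run:
```python
from h import *
p,P=cloud("scene"); cv2.imwrite("pics/c2.png",cv2.resize(p[120:290,250:450,::-1],(800,600)))
```

```text
(no output)
```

View pics/c2.png

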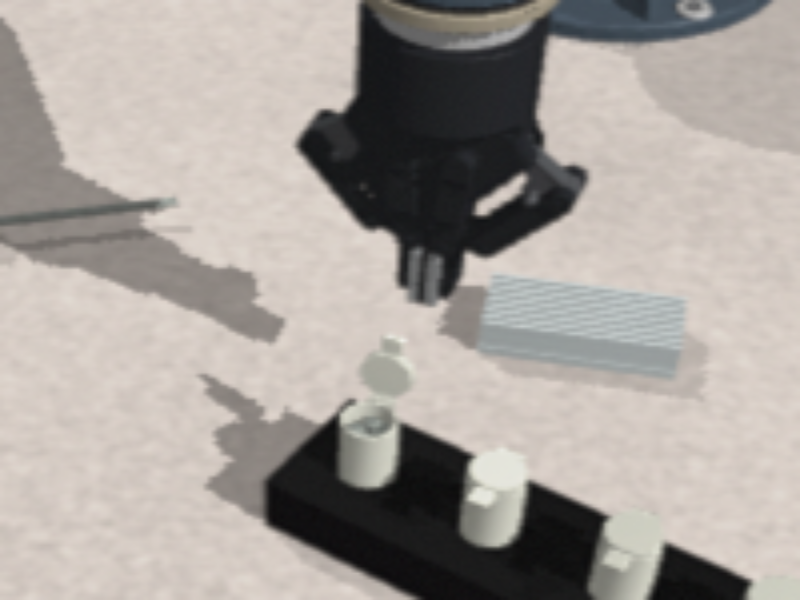

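The shut fingers (crop 425,300) stand behind the open cap (387,370) and clear of the heat sink. Next I'll push forward.

Request:
send_rows(plan=[[[0, 0, 0, 0.03, 0, -0.003, 0], [0, 0, 0, 0.06, 0, -0.003, 0], [0, 0, 0, 0.08, 0, -0.003, 0], [0, 0, 0, 0.095, 0, -0.003, 0], [0, 0, 0, 0.11, 0, -0.003, 0], [0, 0, 0, 0.125, 0, -0.003, 0], [0, 0, 0, 0.14, 0, -0.003, 0], [0, 0, 0, 0.156, 0, -0.003, 0], [0, 0, 0, 0.156, 0, -0.003, 0], [0, 0, 0, 0.156, 0, -0.003, 0]]])

```text
time: 3.9
position: [0.5684, 0.044, 0.1008]
orientation: [[1.0, -0.004, 0.0], [-0.004, -1.0, 0.0], [0.0, -0.0, -1.0]]
force: [1.6, 0.1, 0.8]
finger_gap: -0.0
grasp_force: 0.3
```

Run:
```python
from h import *
p,P=cloud("scene"); cv2.imwrite("pics/c3.png",cv2.resize(p[160:290,270:430,::-1],(740,600)))
```

```text
(no output)
```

View pics/c3.png

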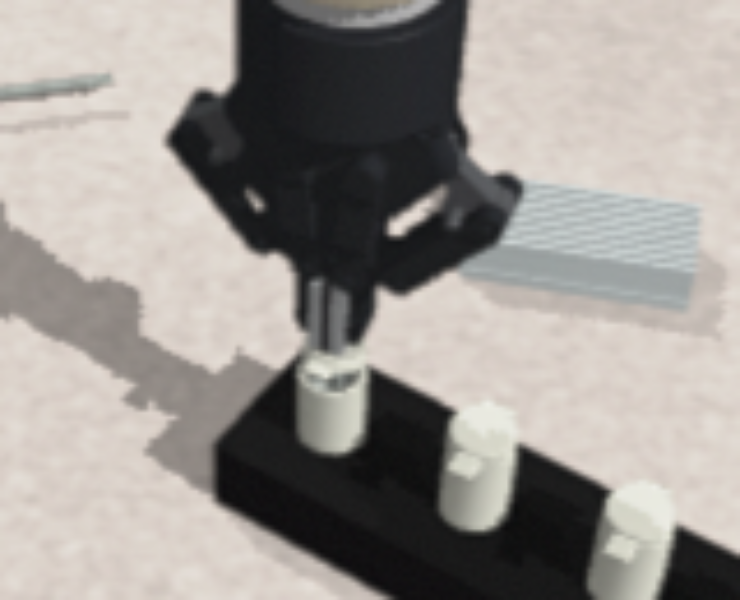

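The cap is most of the way down, with a gap still showing at crop (335,380). Next I'll press down gently.

Request:
send_rows(plan=[[[0, 0, 0, 0.004, 0, -0.004, 0], [0, 0, 0, 0.008, 0, -0.008, 0], [0, 0, 0, 0.008, 0, -0.012, 0], [0, 0, 0, 0.008, 0, -0.015, 0], [0, 0, 0, 0.008, 0, -0.017, 0], [0, 0, 0, 0.008, 0, -0.018, 0], [0, 0, 0, 0.008, 0, -0.019, 0], [0, 0, 0, 0.008, 0, -0.02, 0], [0, 0, 0, 0.008, 0, -0.02, 0], [0, 0, 0, 0.008, 0, -0.02, 0]]])

```text
time: 5.2
position: [0.5735, 0.0439, 0.0925]
orientation: [[1.0, -0.004, 0.003], [-0.004, -1.0, -0.0], [0.003, 0.0, -1.0]]
force: [-3.0, -0.8, 15.3]
finger_gap: -0.0002
grasp_force: 8.0
```

It stopped at tip height 0.0785 with 15 N, which matches a fully shut cap. I'll raise, part-open the fingers and re-measure.

Request:
send_rows(plan=[[[0, 0, 0, 0, 0, 0, 0], [0, 0, 0, 0, 0, 0, 0], [0, 0, 0, 0, 0, 0.06, 0], [0, 0, 0, 0, 0, 0.12, 0.3], [0, 0, 0, 0, 0, 0.16, 0.6], [0, 0, 0, 0, 0, 0.16, 0.6], [0, 0, 0, 0, 0, 0.16, 0.6], [0, 0, 0, 0, 0, 0.16, 0.6], [0, 0, 0, 0, 0, 0.16, 0.6], [0, 0, 0, 0, 0, 0.16, 0.6]]])

```text
time: 6.45
position: [0.5724, 0.044, 0.1705]
orientation: [[1.0, -0.004, -0.0], [-0.004, -1.0, 0.0], [-0.0, -0.0, -1.0]]
force: [0.8, -0.4, -0.0]
finger_gap: 0.0514
grasp_force: 0.0
```

Run:
```python
from h import *
np.set_printoptions(suppress=True,precision=4)
p,P=cloud("scene"); cv2.imwrite("pics/c4.png",cv2.resize(p[160:290,270:430,::-1],(740,600))) 
Q=P.reshape(-1,3);m=(abs(Q[:,0]-.57)<.035)&(abs(Q[:,1]-.044)<.03)
k=m&(Q[:,2]>.075)&(Q[:,2]<.085);print(Q[k].mean(0),Q[k].min(0),Q[k].max(0))
k=m&(Q[:,2]>.045)&(Q[:,2]<.065);w=Q[k][:,:2]
from scipy.optimize import least_squares
s=least_squares(lambda c:np.hypot(*(w-c).T)-.013,[.57,.044],loss="soft_l1",f_scale=.001);print("axis",s.x)
```

```text
[0.5727 0.0445 0.0772] [0.5546 0.032  0.075 ] [0.5915 0.056  0.0797]
axis [0.5684 0.0444]
```

View pics/c4.png

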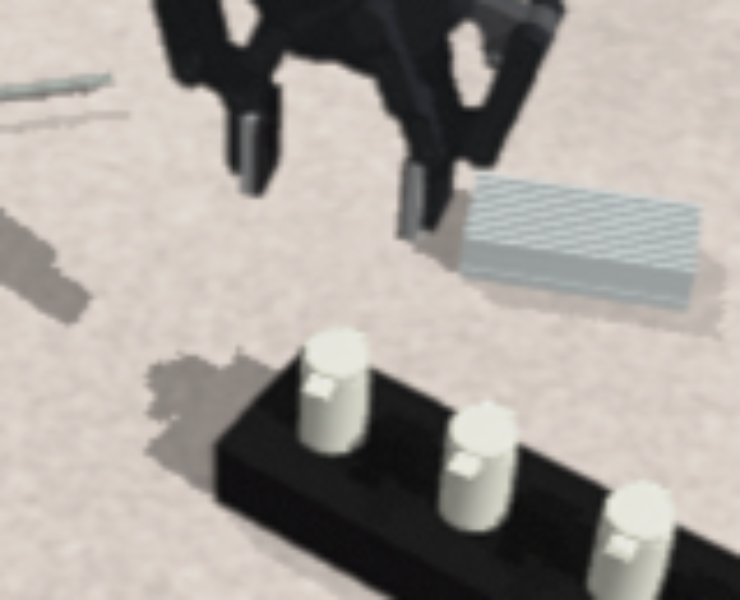

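The cap is flat and its tab points away from the robot. I'll narrow the opening to keep clear of the neighbouring tube, then descend.

Request:
send_rows(plan=[[[0, 0, 0, -0.007, 0.001, 0, 0.45], [0, 0, 0, -0.007, 0.001, -0.06, 0.43], [0, 0, 0, -0.007, 0.001, -0.12, 0.43], [0, 0, 0, -0.007, 0.001, -0.15, 0.43], [0, 0, 0, -0.007, 0.001, -0.18, 0.43], [0, 0, 0, -0.007, 0.001, -0.2, 0.43], [0, 0, 0, -0.007, 0.001, -0.22, 0.43], [0, 0, 0, -0.007, 0.001, -0.228, 0.43], [0, 0, 0, -0.007, 0.001, -0.228, 0.43], [0, 0, 0, -0.007, 0.001, -0.228, 0.43]]])

```text
time: 7.75
position: [0.5692, 0.0445, 0.0572]
orientation: [[1.0, -0.004, 0.001], [-0.004, -1.0, 0.0], [0.001, -0.0, -1.0]]
force: [0.1, 0.1, -0.3]
finger_gap: 0.0369
grasp_force: 0.0
```

Request:
send_rows(plan=[[[0, 0, 0, 0, 0, 0, 0.2], [0, 0, 0, 0, 0, 0, 0.1], [0, 0, 0, 0, 0, 0, 0.1], [0, 0, 0, 0, 0, 0, 0.1], [0, 0, 0, 0, 0, 0, 0.1], [0, 0, 0, 0, 0, 0, 0.1], [0, 0, 0, 0, 0, 0, 0.1], [0, 0, 0, 0, 0, 0, 0.1], [0, 0, 0, 0, 0, 0, 0.1], [0, 0, 0, 0, 0, 0, 0.1]]], force=40)

```text
time: 9.0
position: [0.5693, 0.0445, 0.0573]
orientation: [[1.0, -0.004, 0.001], [-0.004, -1.0, 0.0], [0.001, -0.0, -1.0]]
force: [-1.0, -0.2, 5.9]
finger_gap: 0.0249
grasp_force: 39.2
```

Request:
send_rows(plan=[[[0, 0, 0, 0, 0, 0.01, 0.1], [0, 0, 0, 0, 0, 0.04, 0.1], [0, 0, 0, 0, 0, 0.08, 0.1], [0, 0, 0, 0, 0, 0.13, 0.1], [0, 0, 0, 0, 0, 0.18, 0.1], [0, 0, 0, 0, 0, 0.23, 0.1], [0, 0, 0, 0, 0, 0.28, 0.1], [0, 0, 0, 0, 0, 0.33, 0.1], [0, 0, 0, 0, 0, 0.352, 0.1], [0, 0, 0, 0, 0, 0.352, 0.1]]])

```text
time: 10.25
position: [0.569, 0.0444, 0.2333]
orientation: [[1.0, -0.004, 0.001], [-0.004, -1.0, -0.0], [0.001, -0.0, -1.0]]
force: [-0.6, 0.1, -0.8]
finger_gap: 0.0249
grasp_force: 39.5
```

Request:
send_rows(plan=[[[0, 0, -0.02, 0, -0.04, 0, 0.1], [0, 0, -0.04, 0.01, -0.11, 0, 0.1], [0, 0, -0.06, 0.02, -0.19, 0, 0.1], [0, 0, -0.085, 0.03, -0.27, 0, 0.1], [0, 0, -0.085, 0.038, -0.35, 0, 0.1], [0, 0, -0.085, 0.038, -0.42, 0, 0.1], [0, 0, -0.085, 0.038, -0.47, 0, 0.1], [0, 0, -0.085, 0.038, -0.5, 0, 0.1], [0, 0, -0.085, 0.038, -0.5, 0, 0.1], [0, 0, -0.085, 0.038, -0.5, 0, 0.1]]])

```text
time: 11.5
position: [0.5879, -0.2049, 0.2326]
orientation: [[0.999, -0.046, -0.0], [-0.046, -0.999, 0.0], [-0.0, -0.0, -1.0]]
force: [0.2, 0.5, -0.6]
finger_gap: 0.0246
grasp_force: 39.5
```

Run:
```python
from h import *
np.set_printoptions(suppress=True,precision=4)
p,P=cloud("scene"); cv2.imwrite("pics/c5.png",cv2.resize(p[110:290,50:290,::-1],(800,600))) 
Q=P.reshape(-1,3);w=p.reshape(-1,3).mean(1)
m=(abs(Q[:,0]-.588)<.04)&(abs(Q[:,1]+.2055)<.025)&(Q[:,2]>.15)&(Q[:,2]<.27)
a=Q[m&(w>120)];print(len(a),a.min(0),a.max(0))
b=a[a[:,2]<.215];w=b[:,:2]
from scipy.optimize import least_squares
s=least_squares(lambda c:np.hypot(*(w-c).T)-.013,[.588,-.2055],loss="soft_l1",f_scale=.001);print("axis",s.x)
t=a[a[:,0]>s.x[0]+.014];print("tab",len(t),t.mean(0))
```

```text
474 [ 0.5795 -0.2222  0.1801] [ 0.6111 -0.1852  0.2558]
axis [ 0.587  -0.2053]
tab 42 [ 0.6042 -0.2048  0.2401]
```

View pics/c5.png

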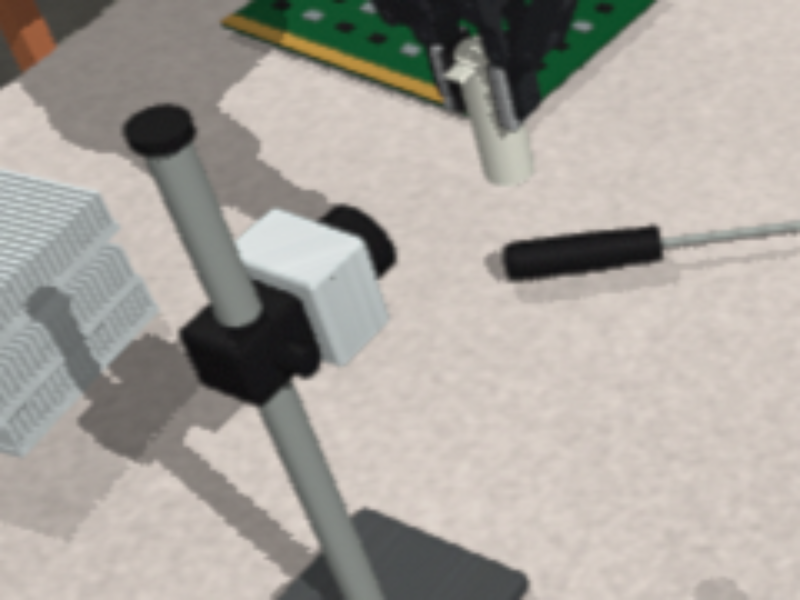

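The tube hangs at crop (505,150) in front of the lens, with its tab at (460,70) pointing towards the camera. One last check on the cap angle and that everything is still, then sign off.

Run:
```python
from h import *
np.set_printoptions(suppress=True,precision=4)
for n in("scene","scene","scene"):
    p,P=cloud(n);Q=P.reshape(-1,3);w=p.reshape(-1,3).mean(1)
    m=(w>120)&(abs(Q[:,0]-.588)<.04)&(abs(Q[:,1]+.205)<.012)&(Q[:,2]>.2)&(Q[:,2]<.3)
    for lo,hi in((.575,.595),(.602,.607),(.607,.614)):
        k=m&(Q[:,0]>lo)&(Q[:,0]<hi);z=Q[k][:,2]
        if len(z): print(lo,len(z),np.percentile(z,[10,50,90,100]))
Q=P.reshape(-1,3)
for c in((.5833,.1066),(.5977,.1695),(.6122,.232)):
    k=(np.hypot(*(Q[:,:2]-c).T)<.03)&(Q[:,2]>.05);print(Q[k].mean(0))
o=r.get_obs();print(o["position"],np.abs(o["joint_vel"]).max(),o["grasp_force"])
```

```text
0.575 38 [0.2023 0.2516 0.2534 0.2538]
0.602 13 [0.2501 0.2511 0.2522 0.2527]
0.607 9 [0.2504 0.2511 0.252  0.2523]
0.575 41 [0.2033 0.2517 0.2529 0.2538]
0.602 14 [0.2505 0.2513 0.252  0.2524]
0.607 10 [0.2505 0.2515 0.2527 0.2527]
0.575 44 [0.2024 0.2518 0.2529 0.2533]
0.602 15 [0.2456 0.2514 0.2521 0.253 ]
0.607 11 [0.2511 0.2516 0.2527 0.2532]
[0.5897 0.1093 0.0711]
[0.6043 0.1719 0.0709]
[0.6189 0.2346 0.0713]
[ 0.5881 -0.2049  0.2329] 0.19196141803751957 39.51524899341166
```

The tab sits about 1 mm below the cap top, so the cap is flat and shut. The other tubes haven't moved.

```bash
python3 -c "
from cell import r
print(r.sign_off())"
```

```text
the job is handed in; nothing more can be done
None
```

I pressed the open tube's cap shut in the rack, lifted the tube out, and handed the job in with it held upright about 100 mm in front of the lens, tab towards the camera. In the last images the cap was flat and the other three tubes hadn't moved. I didn't re-measure the heat sink or screwdriver, and the sign-off gave no verdict.

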